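# Cover a watch movement for the night

### The job

The wooden tray holds a watch movement clamped in its steel holder, along with an identical holder that is empty. Lift the holder with the movement out of the tray, set it movement up on the middle of the dust cover's round base, then put the clear dome over it so that it sits down flat on the base all round. Never touch the movement itself with the fingers or the dome, set things down rather than letting them drop, and leave everything else where it is.

Things in the scene. Friction and masses are not known exactly. Their poses are not given: they have to be found in the camera images.
- holder: Movement holder to be moved: bright steel frame 72 mm (x) x 44 mm (y) x 12 mm high, 125 g, a watch movement clamped in its middle. Grip it across its straight long sides (outer faces at y = +-22 mm). A 12 mm brass screw knob stands out to x = -46 mm. Lies flat in the tray, its x within 0.3 rad of the tray's x. Origin: centre of the frame's underside; z up (movement up).
- movement: The watch movement fixed in the holder: brass and steel disc 31 mm in diameter with small wheels on top, lying between the rails from 8.5 to 18 mm above the holder's underside (6 mm prouder than the frame). Origin and axes: those of the holder. Not to be touched.
- empty_holder: A holder of the same size and steel without a movement, its inner jaw screwed to the middle; lies in the tray (bystander). Origin: centre of its underside.
- cushion: Black rubber casing cushion, a disc 56 mm in diameter and 22 mm high; lies in the tray (bystander). Origin: centre of its underside.
- tray: Open wooden tray, fixed to the bench: outside 180 mm (x) x 328 mm (y), walls 8 mm thick and 36 mm high, paper-lined floor 6 mm above the bench. Two holders and a cushion lie in it in a row along its y axis, at about -99, 0 and +99 mm, in any order. Origin: centre of its underside.
- cover_base: Round dark wooden base of the dust cover, fixed to the bench: 140 mm across and 12 mm high, with a raised flat centre 102 mm across (98 mm on top, bevelled), its top 18 mm above the bench. The holder goes on the raised centre, any way round; the dome's rim goes round that and rests on the 12 mm high shoulder. Origin: centre of the underside.
- dome: Clear plastic dome, 130 g, loose on the bench, open rim down: 116 mm across outside, 108 mm inside (3 mm clearance round the base's raised centre), straight-sided for the lowest 26 mm, 62 mm high. On top a black cylindrical knob to grip, 24 mm in diameter, 64 to 88 mm above the rim. Origin: centre of the rim plane, z up.
- dome_knob (a point): Middle of the dome's knob, on its axis, 76 mm above the rim.
- tin: Round metal tin, 93 mm in diameter and 30 mm high, on the bench (bystander). Origin: centre of its underside.
- blower: Black rubber dust blower standing up, 60 mm in diameter, 110 mm high with its brass nozzle (bystander). Origin: centre of its underside.
- loupe: Black eyeglass loupe, 38 mm in diameter and 36 mm high (bystander). Origin: centre of its underside.
- tweezers: Steel tweezers lying flat, 130 mm long (x), 14 mm wide (bystander). Origin: the middle, underside.
- brush: Small wooden brush lying flat, 130 mm long (x), 11 mm thick (bystander). Origin: near the middle, underside.
There are look-alikes about, which are no part of the job. Of the things like the cover_base, leave any that is orange; of the rest the smaller one is meant.

How it is judged (in metres and radians):
On the way, in this order (a step that is already met when the one before it is completed fails the run):
1. the holder with the movement is held clear of the tray, its underside more than 40 mm above the bench (height (world z) of holder above 0.04 m and contact force between the fingers and holder above 0.5 N), for 0.2 s.
2. the holder stands flat on the raised centre of the base, movement up, within 12 mm of the middle, let go (horizontal distance between holder and cover_base below 0.012 m and z of holder in the frame of cover_base between 0.015 and 0.0215 m and angle between holder's own z axis and vertical below 0.08 rad and contact force between the fingers and holder below 0.1 N), for 0.3 s.
At the end, for the whole second after the job is handed in: The holder stands flat (within 0.08 rad), movement up, on the raised centre of the base, its centre within 12 mm of the base's; the dome stands over it, centred within 6 mm, upright within 0.035 rad, its rim down on the base's shoulder (within 2.5 mm); both at rest and let go (horizontal distance between holder and cover_base below 0.012 m and z of holder in the frame of cover_base between 0.015 and 0.0215 m and angle between holder's own z axis and vertical below 0.08 rad and horizontal distance between dome and cover_base below 0.006 m and z of dome in the frame of cover_base between 0.0095 and 0.0145 m and angle between dome's own z axis and vertical below 0.035 rad and linear speed of each of dome, holder below 0.02 m/s); the robot touches nothing.
It fails at once if the fingers touch the movement (contact force between the fingers and movement above 0.5 N).
It fails at once if the dome touches the movement (contact force between dome and movement above 0.5 N).
It fails at once if the holder is dropped (faster than 0.4 m/s with no finger on it) (linear speed of holder above 0.4 m/s and contact force between the fingers and holder below 0.05 N).
It fails at once if the dome is dropped (faster than 0.4 m/s with no finger on it) (linear speed of dome above 0.4 m/s and contact force between the fingers and dome below 0.05 N).
It fails at once if a bystander is shifted by more than 30 mm (distance of any of empty_holder, cushion, tin, blower, loupe, tweezers, brush from where it was at the start of the episode above 0.03 m).
It also fails if it takes over 64 s, if anything falls off the work surface, if the arm or the gripper's body presses on something with over 40 N, if the wrist force passes 120 N, or if a joint passes its speed limit or range.

### The arm

A 6-joint arm with a two-finger parallel gripper is mounted at the origin on the work surface. World frame = base frame: x ahead of the robot, y to its left, z up, the work surface at z = 0. Lengths are in mm, angles in degrees, forces in N, time in s.
With the tool pointing down it reaches from about 300 to 950 mm from the base axis. Payload 3.1 kg.
Tool frame: the origin (TCP) lies midway between the tips of the shut fingers; the grasp point (between the pads) lies 19 mm behind it; z points along the fingers, y is the line along which they close (so a half turn about z gives the same grasp; the last joint's range is limited). The gripper opens to 85 mm and grips with 20 to 120 N. Pads are 22 mm wide; open, the fingers measure 114 mm over their backs; the gripper's body (76 mm by 85 mm) begins 54 mm behind the grasp point. The pads swing forward as they close: fully open they stand 13 mm farther back than shut.
Start: joints at [-79.337, 17.653, 93.61, -0, 68.738, -3.994], TCP at [158.11, -604.676, 231.272] pointing down, gripper open.
Joint ranges: [-175.34, 175.34], [-45.06, 112.39], [2.9, 150.54], [-68.45, 248.45], [3.09, 151.38], [-168.51, 168.51]. Speed limits (degrees/s): [159.86, 159.86, 180, 180, 180, 180].

### API

Orientations are given as [roll, pitch, yaw] about the fixed x, y, z axes, in that order (R = Rz(yaw) Ry(pitch) Rx(roll)).
In Python, from bench import arm gives the robot as it stands.
- The arm moves only by the shell command python3 -m crank 'ROWS' [OPENING] [FORCE]. ROWS is JSON, a list of rows, each a list of 6 numbers: the shift along the tool's x, y, z in units of 30 mm (1.0 is 30 mm), then the turn, a rotation vector about the tool's x, y, z in rad. A call has 1 to 5 rows; each row shifts and turns the commanded pose from where the row before left it, along the tool's axes as they then stand; what a row does not reach is not made up. A row lasts 1/8 s, in which the tool goes at most 62.5 mm and 10.7 degrees, less where a joint would pass 70% of its speed; a pose out of reach is approached as far as the arm can. A call is refused whole if a number of a shift passes 1 or a number of a turn 0.188, either way. A call with a gripper value outside its range is refused whole. OPENING is the finger opening in mm, from 0 to 85.4, set as the call begins (- or left out, the last holds). The fingers move at their own pace and stop on an object; FORCE is the grip in N (left out, the last holds). Time passes only in rows, so rows that do not move let the fingers close. It gives the time, the measured TCP pose, the force, the opening and the grip force at its end, in the units of the state.
- arm.get_state(): the state, without advancing time (a new reading comes with each control period).
- arm.snapshot(name): name is "side" or "top"; returns a dict with "color" (420x560x3 uint8, red, green, blue), "mtx" (3x3 intrinsics, pixels), "world_to_cam" (4x4, takes a point from world to camera coordinates). Camera axes: x right, y up, looking along -z (the intrinsics and any distortion apply to the point x, -y, -z); pixel columns grow to the right and rows downward; lengths in mm; the calibration is good to about 2 mm. A picture is of the moment at which its call begins. There is no depth.
- arm.sign_off(): hands the job in; it is judged then, once.
The state is a dict: "t": time; "joints": joint angles; "joint_vel": joint speeds; "joint_efforts": joint torques, N m; "eef_pos": TCP position; "eef_rot": TCP orientation; "force": force on the tool from outside, world axes, zero at the start; "ft_torque": the same for the moment, N m; "finger_gap": finger opening in mm; "finger_force": force on a finger pad.
Only numpy, scipy, OpenCV 4.12 (cv2) and the standard library are available. Lean on these libraries where they do the work, as an engineer would, in place of code of your own. Each camera call takes 0.05 s, during which the arm holds its last target. There are 200 camera calls.

## Working session

There is one attempt and no reset: what is moved stays moved. The work goes in short steps, Python scripts to look and compute and a shell command to move; the robot and the scene stay as the last step left them, time stands still between calls to the robot, and variables do not carry over. Pictures are saved under pics/ and viewed, at most 10 in all, crops included, and the job is handed in when it is done.

```bash
ls; mkdir -p pics; cat > h.py <<'E'
import numpy as np,cv2
from bench import arm
def snap(n):
    s=arm.snapshot(n); return s['color'],np.array(s['mtx']),np.array(s['world_to_cam'])
def ray(px,K,T,z):
    d=np.linalg.inv(K)@[px[0],px[1],1]; d=np.array([d[0],-d[1],-d[2]])
    R=T[:3,:3]; c=-R.T@T[:3,3]; w=R.T@d
    return c+w*(z-c[2])/w[2]
def proj(p,K,T):
    q=T@np.append(p,1); v=K@[q[0],-q[1],-q[2]]; return v[:2]/v[2]
def save(n,im): cv2.imwrite('pics/'+n,im[:,:,::-1])
E
python3 - <<'E'
from h import *
s=arm.get_state();print(s)
for n in('top','side'):
    im,K,T=snap(n);save(n+'0.png',im);np.savez(n+'0.npz',im=im,K=K,T=T);print(n,K,-T[:3,:3].T@T[:3,3],T[:3,:3])
E
```

```text
pics
{'t': 0.0, 'joints': array([-7.93374719e+01,  1.77061197e+01,  9.36905823e+01, -3.96304384e-04,
        6.87378470e+01, -3.99284635e+00]), 'joint_vel': array([ 0.08505395, -0.05736002,  0.07839697,  0.0609979 ,  0.01555165,
        0.00347001]), 'joint_efforts': array([ 8.51474215e-04, -4.15251374e+01, -2.76665944e+01, -2.18293039e-04,
        1.03032598e-02, -3.10196732e-06]), 'eef_pos': array([ 157.95141776, -603.84767769,  230.0207066 ]), 'eef_rot': array([-1.79865752e+02, -9.00080445e-03,  1.46555081e+01]), 'force': array([ 0.11735861,  0.97084072, -0.21583036]), 'ft_torque': array([ 0.01669188, -0.00193071,  0.01182541]), 'finger_force': 0.0, 'finger_gap': 85.30784614694379}
top [[436.22301762   0.         272.32412673]
 [  0.         436.22301762 206.93239672]
 [  0.           0.           1.        ]] [ 322.59105854   -5.2249585  1014.07896083] [[-0.01916966 -0.99981429  0.00197548]
 [ 0.97990932 -0.01839562  0.19859336]
 [-0.19852014  0.00574276  0.98007998]]
side [[387.89415393   0.         281.28940097]
 [  0.         387.89415393 207.81881048]
 [  0.           0.           1.        ]] [361.58130057 554.01250493 765.09472539] [[-0.97097596 -0.23860327  0.01655789]
 [ 0.19212865 -0.73687266  0.64815528]
 [-0.14245091  0.63252444  0.76132816]]
```

View pics/top0.png

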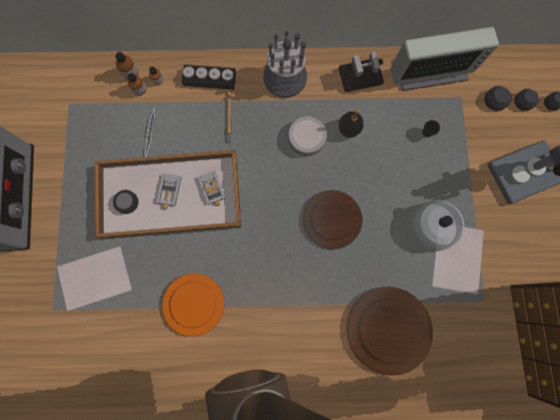

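View pics/side0.png

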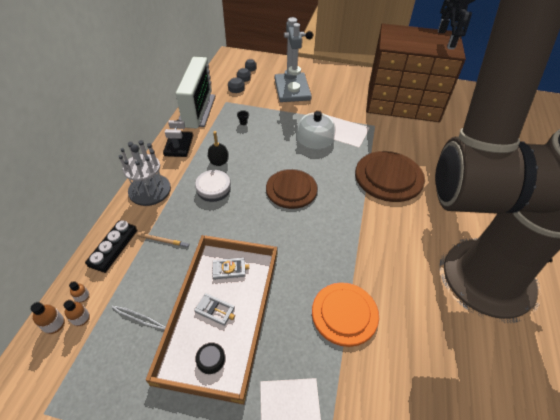

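The top view shows the following candidates:
- **Holders:** (210,188), which has a brass disc, and (168,190), which shows a bare screw and jaw.
- **Bases:** dark small (333,219), dark large (390,330) and orange (193,305).
- **Dome:** only one, at (440,226), with its knob at about (446,221).
- **Tin:** (308,135), not part of the job.

I choose the holder at (210,188) and the base at (333,219), and will check the holder in a close crop.

```bash
cat > m.py <<'E'
from h import *
for n,(x0,y0,x1,y1) in (('top',(150,165,240,215)),('side',(190,250,260,330))):
    d=np.load(n+'0.npz');im=d['im'];K=d['K'];T=d['T']
    c=im[y0:y1,x0:x1]; 
    c=np.clip(255*(c/255.)**.6,0,255).astype(np.uint8)
    save(n+'c.png',cv2.resize(c,None,fx=6,fy=6,interpolation=cv2.INTER_CUBIC))
d=np.load('top0.npz');im=d['im'];K=d['K'];T=d['T'];print([round(x,1) for x in ray((210,188),K,T,18)])
a=im.astype(int);hsv=cv2.cvtColor(im,cv2.COLOR_RGB2HSV)
print('px base',im[219,333],im[219,312],'mat',im[250,333],'holder',im[180,203],'paper',im[215,190],'brass',im[190,211],'dome',im[240,430],im[222,446])
E
python3 m.py; cd pics; python3 -c "
import cv2,numpy as np
a=cv2.imread('topc.png');b=cv2.imread('sidec.png');b=cv2.resize(b,(262,300));print(a.shape)
cv2.imwrite('crop.png',np.hstack([a[:300],b])[:,:800])"
```

```text
[np.float64(572.5), np.float64(134.5), np.float64(18.0)]
px base [70 50 40] [72 61 55] mat [93 93 92] holder [129 127 132] paper [172 160 158] brass [153 116  61] dome [102 104 105] [42 40 40]
(300, 540, 3)
```

View pics/crop.png

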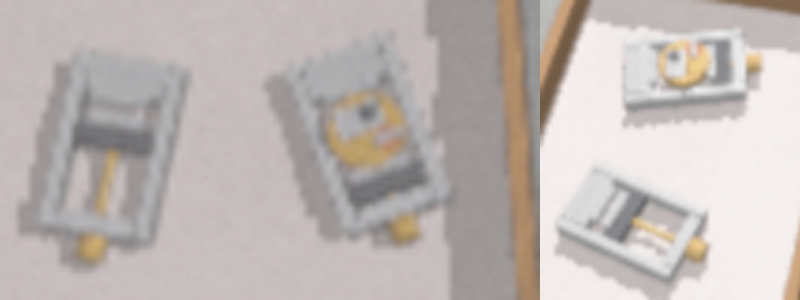

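The crop confirms it. The right-hand holder has the brass movement. Its corners are at about (198,176), (215,171), (224,197) and (208,204), with the knob towards the robot at (217,203).

```bash
cat > m2.py <<'E'
from h import *
D={n:np.load(n+'0.npz') for n in('top','side')}
def tri(pt,ps):
    A=[];b=[]
    for n,p in(('top',pt),('side',ps)):
        K,T=D[n]['K'],D[n]['T'];c=ray(p,K,T,0);e=ray(p,K,T,100);u=(e-c)/np.linalg.norm(e-c);P=np.eye(3)-np.outer(u,u);A.append(P);b.append(P@c)
    x=np.linalg.lstsq(np.vstack(A),np.hstack(b),rcond=None)[0]
    return x.round(1),np.linalg.norm(np.vstack(A)@x-np.hstack(b)).round(1)
c=[np.array(x)/6+[150,165]-[.4,.4] for x in((287,68),(388,38),(447,195),(350,235),(405,228))]
P=[ray(p,D['top']['K'],D['top']['T'],18)[:2] for p in c]
print('corners',np.round(P,1),'sides',[round(float(np.linalg.norm(P[i]-P[(i+1)%4])),1) for i in range(4)],'ctr',sum(P[:4])/4)
v=(P[0]+P[1]-P[2]-P[3]);print('yaw',np.degrees(np.arctan2(v[1],v[0])))
def blob(n,m,seed):
    k,l,s,ce=cv2.connectedComponentsWithStats(m.astype(np.uint8)); i=l[seed[1],seed[0]]
    co,_=cv2.findContours((l==i).astype(np.uint8),0,1);co=max(co,key=cv2.contourArea);return s[i],ce[i],cv2.convexHull(co)
for n,sd,kn,br in(('top',(333,219),(446,221),(211,188)),('side',(292,187),(318,117),(232,266))):
    im=D[n]['im'];K,T=D[n]['K'],D[n]['T'];a=im.astype(int)
    s,ce,h=blob(n,(a[...,0]-a[...,2]>10)&(a.sum(2)<330),sd)
    w=np.array([ray(q[0],K,T,12)[:2] for q in h]);(cx,cy),r=cv2.minEnclosingCircle(w.astype(np.float32));e=cv2.fitEllipse(w.astype(np.float32));print(n,'base',s,cx,cy,r,e)
    s,ce,h=blob(n,a.sum(2)<(180 if n=='top' else 130),kn);print('knob',s,ce)
    globals()['k'+n]=ce
    hsv=cv2.cvtColor(im,cv2.COLOR_RGB2HSV);print('kpx',im[kn[1],kn[0]])
print('knob',tri(ktop,kside))
E
python3 m2.py
python3 - <<'E'
from h import *
a=[np.load(n+'0.npz')['im'] for n in('top','side')]
t=cv2.resize(a[0][190:260,400:480],(400,350),interpolation=3);s=cv2.resize(a[1][100:170,285:365],(400,350),interpolation=3)
save('dome.png',np.clip(np.hstack([t,s]).astype(float)*1.4,0,255).astype(np.uint8))
E
```

```text
corners [[602.4 164.4]
 [613.9 124.8]
 [549.9 101.3]
 [534.7 139. ]
 [537.1 117.6]] sides [41.3, 68.1, 40.6, 72.3] ctr [575.24251275 132.37360497]
yaw 20.388482188995507
top base [ 303  190   60   59 2740] 495.41632080078125 -150.48519897460938 70.04582977294922 ((495.24090576171875, -150.6920166015625), (138.04733276367188, 139.4604949951172), 72.28221130371094)
knob [439 216  13  11 106] [445.08490566 221.05660377]
kpx [42 42 41]
side base [ 266  170   52   39 1620] 493.8178405761719 -146.5133819580078 72.13560485839844 ((493.5260314941406, -146.4075469970703), (138.6945037841797, 144.41786193847656), 8.547220230102539)
knob [314 114   7   7  38] [317.02631579 117.26315789]
kpx [13 14 14]
knob (array([ 474. , -388.9,   71.1]), np.float64(1.2))
```

View pics/dome.png

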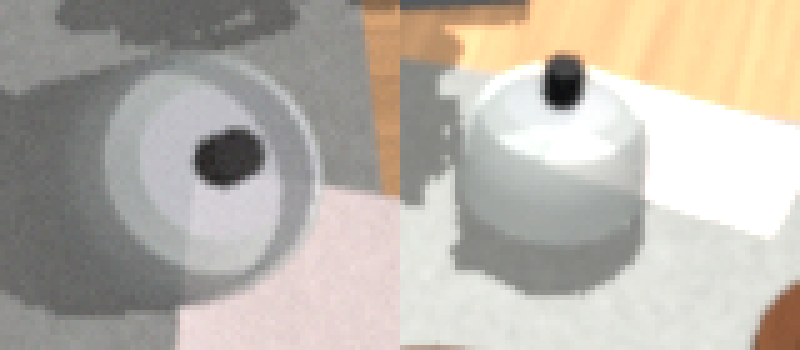

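The knob triangulates to (474,-389) at 71 mm against an expected 76, with a ray miss of 1.2 mm. The base radius comes out at 70-72, which matches. The holder is at (575,132) with yaw 20.4° and sides 72x41, also plausible. I'll move above the holder now.

```bash
R='x'
python3 -m crank '[[1,-0.84,0,0,0,-0.1],[0.98,-0.82,0,0,0,0],[0.98,-0.82,0,0,0,0],[0.98,-0.82,0,0,0,0],[0.98,-0.82,0,0,0,0]]' 62 40
python3 -m crank '[[0.98,-0.82,0,0,0,0],[0.98,-0.82,0,0,0,0],[0.98,-0.82,0,0,0,0],[0.98,-0.82,0,0,0,0],[0.98,-0.82,0,0,0,0]]' >/dev/null
python3 -m crank '[[0.98,-0.82,0,0,0,0],[0.98,-0.82,0,0,0,0],[0.98,-0.82,0,0,0,0],[0.98,-0.82,0,0,0,0],[0.98,-0.82,0,0,0,0]]' >/dev/null
python3 -m crank '[[0.98,-0.82,0,0,0,0],[0.98,-0.82,0,0,0,0],[0.98,-0.82,0,0,0,0],[0.98,-0.82,0,0,0,0],[0.98,-0.82,0,0,0,0]]'
python3 -m crank '[[0.98,-0.82,0,0,0,0],[0.98,-0.82,0,0,0,0],[0,0,0,0,0,0],[0,0,0,0,0,0]]'
```

```text
t: 0.72
eef_pos: [257.0, -438.0, 230.8]
eef_rot: [-179.9, -0.0, 20.4]
force: [-0.6, -0.3, -0.9]
finger_gap: 62.2
finger_force: 0.0
t: 2.6
eef_pos: [541.7, 61.2, 230.7]
eef_rot: [-180.0, 0.1, 20.4]
force: [-0.8, -0.4, 0.2]
finger_gap: 61.9
finger_force: 0.0
t: 3.1
eef_pos: [578.7, 126.2, 230.5]
eef_rot: [180.0, 0.1, 20.4]
force: [0.6, 0.3, -0.6]
finger_gap: 61.9
finger_force: 0.0
```

```bash
python3 -m crank '[[-0.05,-0.22,1,0,0,0],[0,0,1,0,0,0],[0,0,1,0,0,0],[0,0,1,0,0,0],[0,0,1,0,0,0]]' >/dev/null
python3 -m crank '[[0,0,0.5,0,0,0],[0,0,0,0,0,0],[0,0,0,0,0,0]]'
python3 - <<'E'
from h import *
im,K,T=snap('side');c=im[200:300,170:300];t,K2,T2=snap('top');d=t[130:230,150:280]
f=lambda a:np.clip(255*(cv2.resize(a,(400,308),interpolation=3)/255.)**.6,0,255).astype(np.uint8)
save('near1.png',np.hstack([f(d),f(c)]))
E
```

```text
t: 4.1
eef_pos: [576.9, 132.1, 67.6]
eef_rot: [180.0, -0.1, 20.4]
force: [0.6, -0.2, -0.9]
finger_gap: 62.1
finger_force: 0.0
```

View pics/near1.png

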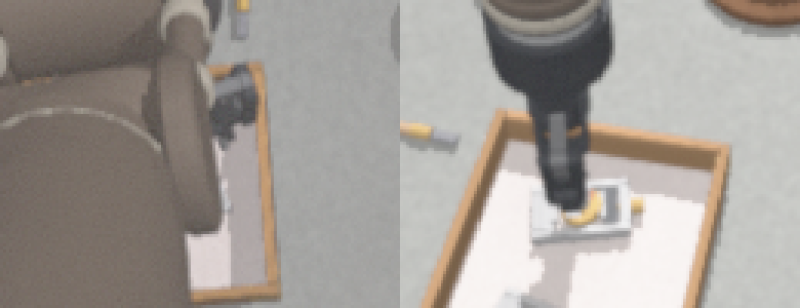

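The side view shows the fingers above the holder, with the tool at about (562,200) centred over its length. The top view is mostly blocked by the arm. I'll descend and watch the force.

```bash
python3 -m crank '[[-0.05,0,0.5,0,0,0],[0,0,0.5,0,0,0],[0,0,0.5,0,0,0],[0,0,0,0,0,0]]'
python3 -m crank '[[0,0,0.2,0,0,0],[0,0,0.2,0,0,0],[0,0,0.15,0,0,0],[0,0,0,0,0,0]]'
```

```text
t: 4.7
eef_pos: [572.3, 131.4, 18.8]
eef_rot: [-179.9, 0.3, 20.4]
force: [-1.1, 1.0, -0.4]
finger_gap: 61.8
finger_force: 0.0
t: 5.2
eef_pos: [574.1, 131.7, 4.4]
eef_rot: [-180.0, 0.0, 20.4]
force: [-0.6, -0.3, 0.2]
finger_gap: 61.7
finger_force: 0.0
```

```bash
python3 -m crank '[[0,0,0,0,0,0],[0,0,0,0,0,0],[0,0,0,0,0,0]]' 48 40
python3 -m crank '[[0,0,0,0,0,0],[0,0,0,0,0,0],[0,0,0,0,0,0],[0,0,0,0,0,0],[0,0,0,0,0,0]]' 36 40
```

```text
t: 5.58
eef_pos: [574.6, 131.8, 5.0]
eef_rot: [180.0, -0.0, 20.4]
force: [0.5, 0.3, 0.0]
finger_gap: 47.8
finger_force: 0.0
t: 6.2
eef_pos: [575.0, 131.8, 5.3]
eef_rot: [180.0, -0.1, 20.4]
force: [0.2, -0.1, 5.2]
finger_gap: 42.9
finger_force: 42.5
```

```bash
python3 -m crank '[[0,0,-0.2,0,0,0],[0,0,-0.4,0,0,0],[0,0,-0.6,0,0,0],[0,0,-0.8,0,0,0],[0,0,-0.8,0,0,0]]'
python3 -m crank '[[0,0,-0.8,0,0,0],[0,0,-0.8,0,0,0],[0,0,-0.4,0,0,0],[0,0,0,0,0,0],[0,0,0,0,0,0]]'
python3 - <<'E'
from h import *
im,K,T=snap('side');c=im[130:270,150:330]
save('lift.png',np.clip(255*(cv2.resize(c,(720,560),interpolation=3)/255.)**.6,0,255).astype(np.uint8))
E
```

```text
t: 6.82
eef_pos: [574.6, 131.8, 90.5]
eef_rot: [180.0, -0.0, 20.4]
force: [-0.0, 0.3, -1.3]
finger_gap: 42.8
finger_force: 41.8
t: 7.45
eef_pos: [573.6, 131.6, 147.9]
eef_rot: [-180.0, 0.1, 20.4]
force: [0.2, -0.7, -1.2]
finger_gap: 43.2
finger_force: 41.8
```

View pics/lift.png

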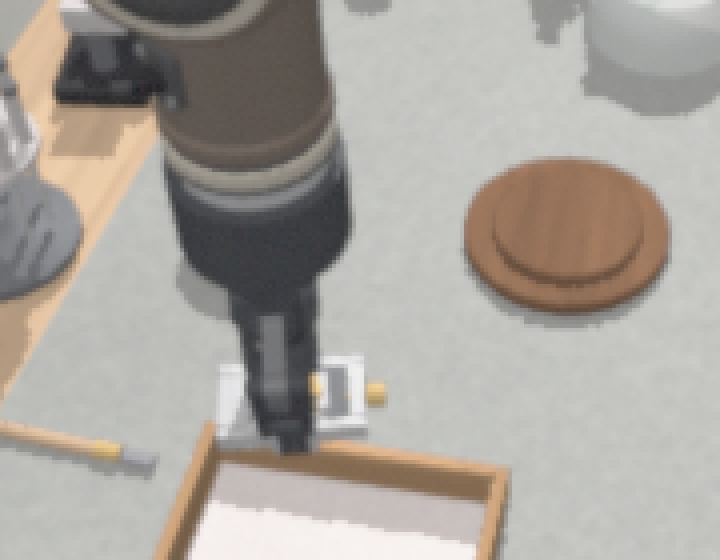

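The holder is held flat and clear, with the fingers at about (290,445), the middle of its long side. Next I go over the base.

```bash
python3 -m crank '[[-0.3,0.4,0,0,0,0],[-0.57,0.79,0,0,0,0],[-0.57,0.79,0,0,0,0],[-0.57,0.79,0,0,0,0],[-0.57,0.79,0,0,0,0]]' >/dev/null
python3 -m crank '[[-0.57,0.79,0,0,0,0],[-0.57,0.79,0,0,0,0],[-0.57,0.79,0,0,0,0],[-0.57,0.79,0,0,0,0],[-0.57,0.79,0,0,0,0]]' >/dev/null
python3 -m crank '[[-0.3,0.38,0,0,0,0],[0,0,0,0,0,0],[0,0,0,0,0,0],[0,0,0,0,0,0]]'
```

```text
t: 9.25
eef_pos: [495.9, -149.2, 148.7]
eef_rot: [-180.0, -0.0, 20.4]
force: [0.7, -0.1, -1.3]
finger_gap: 43.2
finger_force: 41.8
```

```bash
python3 -m crank '[[-0.04,0.03,0.6,0,0,0],[0,0,0.9,0,0,0],[0,0,0.9,0,0,0],[0,0,0.9,0,0,0],[0,0,0.5,0,0,0]]'
python3 -m crank '[[0,0,0.3,0,0,0],[0,0,0.06,0,0,0],[0,0,0,0,0,0],[0,0,0,0,0,0]]'
```

```text
t: 9.88
eef_pos: [493.2, -150.2, 32.2]
eef_rot: [-179.8, 0.2, 20.4]
force: [-0.3, 0.8, -1.4]
finger_gap: 42.9
finger_force: 41.8
t: 10.38
eef_pos: [495.7, -151.6, 24.8]
eef_rot: [179.9, -0.1, 20.4]
force: [0.0, -0.3, -0.8]
finger_gap: 42.7
finger_force: 41.8
```

```bash
python3 -m crank '[[0,0,0.07,0,0,0],[0,0,0.07,0,0,0],[0,0,0,0,0,0],[0,0,0,0,0,0]]'
python3 -m crank '[[0,0,0.07,0,0,0],[0,0,0,0,0,0],[0,0,0,0,0,0]]'
```

```text
t: 10.88
eef_pos: [494.9, -151.3, 19.7]
eef_rot: [-180.0, 0.0, 20.4]
force: [-0.2, -0.6, -1.1]
finger_gap: 43.1
finger_force: 41.8
t: 11.25
eef_pos: [494.9, -151.2, 17.6]
eef_rot: [-180.0, 0.0, 20.4]
force: [0.3, 0.0, -0.0]
finger_gap: 43.0
finger_force: 41.8
```

```bash
python3 -m crank '[[0,0,0.02,0,0,0],[0,0,0,0,0,0]]'
python3 -m crank '[[0,0,0,0,0,0],[0,0,0,0,0,0],[0,0,0,0,0,0],[0,0,0,0,0,0]]' 62
python3 -m crank '[[0,0,-0.3,0,0,0],[0,0,-0.8,0,0,0],[0,0,-1,0,0,0],[0,0,-1,0,0,0],[0,0,-1,0,0,0]]' >/dev/null
python3 -m crank '[[0,0,-0.7,0,0,0],[0,0.9,0,0,0,0],[0,1,0,0,0,0],[0,1,0,0,0,0],[0,1,0,0,0,0]]'>/dev/null
python3 -m crank '[[0,1,0,0,0,0],[0,1,0,0,0,0],[0,1,0,0,0,0],[0,0,0,0,0,0],[0,0,0,0,0,0]]'
python3 - <<'E'
from h import *
for n in('top','side'):
    im,K,T=snap(n);np.savez(n+'1.npz',im=im,K=K,T=T)
    if n=='top': a=cv2.resize(im[185:255,295:375],(400,350),interpolation=3)
    else: b=cv2.resize(im[150:220,250:330],(400,350),interpolation=3)
save('placed.png',np.clip(255*(np.hstack([a,b])/255.)**.6,0,255).astype(np.uint8))
E
```

```text
t: 11.5
eef_pos: [495.0, -151.3, 17.3]
eef_rot: [180.0, -0.0, 20.4]
force: [-0.7, -0.6, 0.2]
finger_gap: 42.9
finger_force: 42.0
t: 12.0
eef_pos: [495.0, -151.3, 17.1]
eef_rot: [180.0, -0.0, 20.4]
force: [-0.4, 0.2, 0.4]
finger_gap: 62.4
finger_force: 0.0
t: 13.88
eef_pos: [566.5, -344.5, 161.0]
eef_rot: [-179.9, 0.0, 20.4]
force: [0.1, 0.8, -0.3]
finger_gap: 61.9
finger_force: 0.0
```

View pics/placed.png

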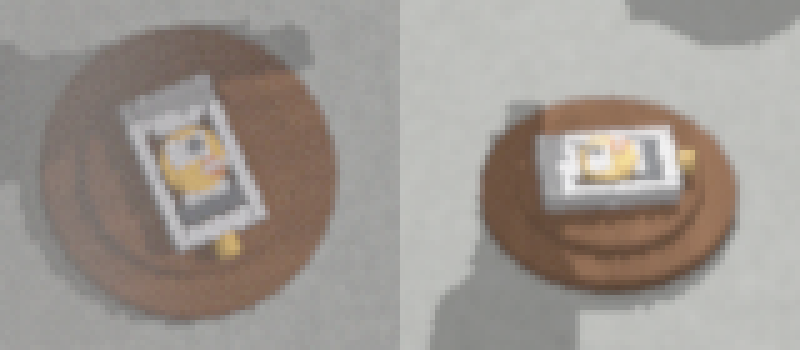

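The holder stands flat on the raised centre, movement up, near the middle. In the top view its frame centre is at about (334,217) and the base is at (333,219). Next I compare the holder (placed at TCP 495,-151.3) with the base in each view and get the knob position.

```bash
cat > m3.py <<'E'
from h import *
hc={'top':[(122,105),(210,75),(268,215),(180,250)],'side':[(540,137),(675,127),(683,188),(545,204)]}
off={'top':(295,185,0),'side':(250,150,400)}
for n in('top','side'):
    d=np.load(n+'1.npz');K,T=d['K'],d['T'];d0=np.load(n+'0.npz')['im'].astype(int)
    ox,oy,sx=off[n];P=np.array([ray(((x-sx)/5+ox-.4,(y)/5+oy-.4),K,T,30)[:2] for x,y in hc[n]])
    print(n,'holder',P.mean(0).round(1),[round(float(np.linalg.norm(P[i]-P[i-1]))) for i in range(4)])
    m=((d0[...,0]-d0[...,2]>10)&(d0.sum(2)<330)).astype(np.uint8)
    k,l,s,ce=cv2.connectedComponentsWithStats(m);i=l[219,333] if n=='top' else l[187,292]
    u,v,w,h=s[i][:4]
    # compare bbox with projected solid disc (z=12 rim and z=0 rim) -> centre shift
    t=np.linspace(0,2*np.pi,400);c=np.array([495.,-150])
    for _ in range(6):
        q=np.array([proj([c[0]+70*np.cos(a),c[1]+70*np.sin(a),z],K,T) for a in t for z in(0,12)])+.5
        e=np.array([(u+u+w)/2,(v+v+h)/2])-(q.max(0)+q.min(0))/2
        J=np.array([proj([c[0]+1,c[1],12],K,T)-proj([*c,12],K,T),proj([c[0],c[1]+1,12],K,T)-proj([*c,12],K,T)]).T
        c=c+np.linalg.solve(J,e)
    print('base',c.round(1),'size',w,h,np.ptp(q,axis=0).round(1))
K,T=[np.load('top0.npz')[x] for x in'KT'];print('knob top z76',ray((445.1,221.1),K,T,76).round(1))
K,T=[np.load('side0.npz')[x] for x in'KT'];print('knob side z76',ray((317.0,117.3),K,T,76).round(1))
E
python3 m3.py
```

```text
top holder [ 496.3 -150.9] [72, 43, 70, 44]
base [ 495.8 -151.3] size 60 59 [60.4 59.7]
side holder [ 493.4 -149.6] [49, 73, 45, 73]
base [ 493.8 -150.8] size 52 39 [52.4 41.1]
knob top z76 [ 474. -387.   76.]
knob side z76 [ 472.4 -381.8   76. ]
```

The base measured against the placed holder comes out at (495,-151.7), and the knob is near (473.5,-386.5). I go above the dome. I will close on the knob once, turn 90° and close again, so the dome is centred on the tool in both axes.

```bash
python3 -m crank '[[-0.5,0.05,0,0,0,0.18],[0,0,0,0,0,0]]' 62 20 
python3 -c "
from bench import arm
s=arm.get_state();print(s['joints'].round(0))
import numpy as np
y=np.radians(s['eef_rot'][2]);d=np.array([473.5,-386.5])-s['eef_pos'][:2]
print(np.array([[np.cos(y),np.sin(y)],[np.sin(y),-np.cos(y)]])@d/30)"
```

```text
t: 14.22
eef_pos: [552.8, -351.2, 161.1]
eef_rot: [-180.0, 0.0, 10.2]
force: [0.4, 1.3, -0.6]
finger_gap: 62.1
finger_force: 0.0
[-36.  25.  92.   0.  63.  44.]
[-2.80867948  0.69178228]
```

```bash
python3 -m crank '[[-0.7,0.17,0,0,0,0],[-0.7,0.17,0,0,0,0],[-0.7,0.17,0,0,0,0],[-0.7,0.18,0,0,0,0],[0,0,0.5,0,0,0]]' >/dev/null
python3 -m crank '[[0,0,0.7,0,0,0],[0,0,0.7,0,0,0],[0,0,0.5,0,0,0],[0,0,0.2,0,0,0],[0,0,0,0,0,0]]'
python3 -m crank '[[0,0,0.3,0,0,0],[0,0,0.2,0,0,0],[0,0,0,0,0,0],[0,0,0,0,0,0]]'
```

```text
t: 15.48
eef_pos: [474.4, -386.9, 82.6]
eef_rot: [-180.0, 0.0, 10.1]
force: [0.3, 0.6, 0.4]
finger_gap: 61.6
finger_force: 0.0
t: 15.98
eef_pos: [474.5, -387.1, 68.2]
eef_rot: [180.0, -0.0, 10.1]
force: [0.3, 0.0, -0.7]
finger_gap: 62.1
finger_force: 0.0
```

```bash
python3 - <<'E'
from h import *
im,K,T=snap('side');t,_,_=snap('top')
f=lambda a:np.clip(255*(cv2.resize(a,(400,400),interpolation=3)/255.)**.7,0,255).astype(np.uint8)
save('knob.png',np.hstack([f(t[180:270,390:480]),f(im[75:165,275:365])]))
E
```

```text
(no output)
```

View pics/knob.png

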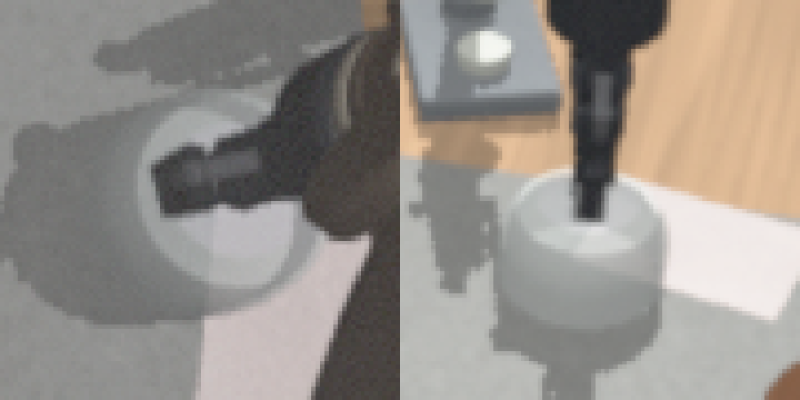

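The fingers straddle the knob: side view crop (590,200), in line with the knob and over the dome's middle. Now the centring grasp.

```bash
python3 -m crank '[[0,0,0,0,0,0],[0,0,0,0,0,0],[0,0,0,0,0,0]]' 32 20
python3 -m crank '[[0,0,0,0,0,0],[0,0,0,0,0,0],[0,0,0,0,0,0],[0,0,0,0,0,0]]' 18 20
python3 -m crank '[[0,0,0,0,0,0],[0,0,0,0,0,0],[0,0,0,0,0,0],[0,0,0,0,0,0]]' 60 20
python3 -m crank '[[0,0,0,0,0,-0.175],[0,0,0,0,0,-0.175],[0,0,0,0,0,-0.175],[0,0,0,0,0,-0.175],[0,0,0,0,0,-0.175]]'
python3 -m crank '[[0,0,0,0,0,-0.175],[0,0,0,0,0,-0.175],[0,0,0,0,0,-0.175],[0,0,0,0,0,-0.17],[0,0,0,0,0,0]]'
python3 -m crank '[[0,0,0,0,0,0],[0,0,0,0,0,0],[0,0,0,0,0,0]]' 32 20
python3 -m crank '[[0,0,0,0,0,0],[0,0,0,0,0,0],[0,0,0,0,0,0],[0,0,0,0,0,0]]' 18 20
```

```text
t: 16.45
eef_pos: [474.4, -387.0, 68.1]
eef_rot: [180.0, -0.0, 10.1]
force: [0.3, 0.6, -0.3]
finger_gap: 32.2
finger_force: 0.0
t: 16.95
eef_pos: [474.5, -387.1, 68.2]
eef_rot: [180.0, -0.0, 10.1]
force: [-0.1, -0.6, 0.9]
finger_gap: 22.9
finger_force: 21.4
t: 17.45
eef_pos: [474.4, -386.9, 68.0]
eef_rot: [-180.0, 0.0, 10.1]
force: [0.5, 0.5, -0.1]
finger_gap: 60.4
finger_force: 0.0
t: 18.08
eef_pos: [474.4, -387.0, 68.0]
eef_rot: [-180.0, -0.0, 60.5]
force: [-0.7, 0.4, -0.1]
finger_gap: 60.0
finger_force: 0.0
t: 18.7
eef_pos: [474.4, -387.0, 68.0]
eef_rot: [-180.0, -0.0, 99.9]
force: [0.1, 0.3, -0.3]
finger_gap: 60.1
finger_force: 0.0
t: 19.08
eef_pos: [474.4, -387.0, 68.1]
eef_rot: [180.0, -0.0, 100.0]
force: [-0.8, -0.2, -0.4]
finger_gap: 32.1
finger_force: 0.0
t: 19.58
eef_pos: [474.4, -387.0, 68.1]
eef_rot: [180.0, -0.0, 100.0]
force: [-1.1, -0.6, -0.2]
finger_gap: 23.2
finger_force: 21.7
```

```bash
python3 -m crank '[[0,0,0,0,0,0],[0,0,-0.2,0,0,0],[0,0,-0.6,0,0,0],[0,0,-0.8,0,0,0],[0,0,-0.8,0,0,0]]' 18 50
python3 -m crank '[[0,0,-0.6,0,0,0],[0.3,0.08,0,0,0,0],[0.7,0.188,0,0,0,0],[0.7,0.188,0,0,0,0],[0.7,0.188,0,0,0,0]]'
python3 -m crank '[[0.7,0.188,0,0,0,0],[0.7,0.188,0,0,0,0],[0.7,0.188,0,0,0,0],[0.7,0.188,0,0,0,0],[0.7,0.188,0,0,0,0]]' >/dev/null
python3 -m crank '[[0.7,0.188,0,0,0,0],[0.7,0.188,0,0,0,0],[0.3,0.08,0,0,0,0],[0,0,0,0,0,0],[0,0,0,0,0,0]]'
python3 - <<'E'
from h import *
im,K,T=snap('side');t,_,_=snap('top');np.savez('d2.npz',a=im,b=t)
f=lambda a:np.clip(255*(cv2.resize(a,(400,400),interpolation=3)/255.)**.6,0,255).astype(np.uint8)
save('over.png',np.hstack([f(t[160:260,290:390]),f(im[120:220,240:340])]))
E
```

```text
t: 20.2
eef_pos: [474.6, -387.2, 141.9]
eef_rot: [180.0, 0.0, 100.0]
force: [0.3, -0.5, -0.2]
finger_gap: 22.3
finger_force: 49.0
t: 20.82
eef_pos: [480.4, -310.1, 156.9]
eef_rot: [-179.9, -0.1, 100.1]
force: [-0.3, -0.8, -1.3]
finger_gap: 22.2
finger_force: 49.0
t: 22.08
eef_pos: [495.2, -152.3, 158.2]
eef_rot: [180.0, 0.0, 100.0]
force: [0.1, -0.1, -1.1]
finger_gap: 22.5
finger_force: 49.0
```

View pics/over.png

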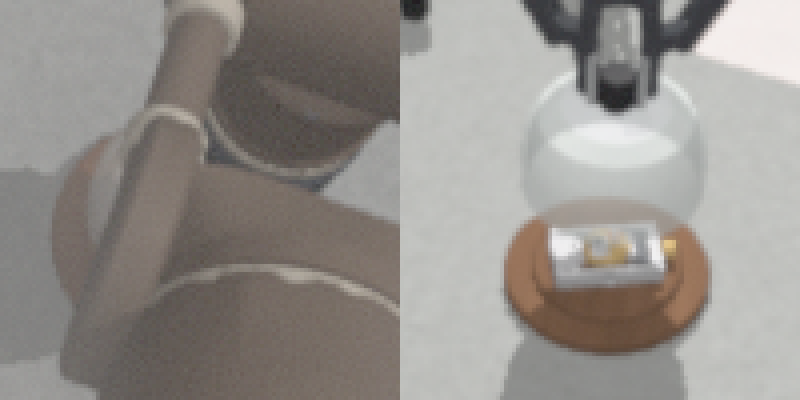

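The side view shows the dome level above the base, with the knob held at about (617,85) and the holder still in place below. I'll lower it slowly and watch the force.

```bash
python3 -m crank '[[0.02,0,0.4,0,0,0],[0,0,0.6,0,0,0],[0,0,0.5,0,0,0],[0,0,0.3,0,0,0],[0,0,0,0,0,0]]'
python3 -m crank '[[0,0,0.2,0,0,0],[0,0,0.15,0,0,0],[0,0,0.1,0,0,0],[0,0,0,0,0,0],[0,0,0,0,0,0]]'
python3 -c "
from h import *
K,T=[np.load('side0.npz')[x] for x in'KT']
for z in(12,18,102):print(z,(proj([495,-151.7,z],K,T)-[240,120])*4+[400,0])"
```

```text
t: 22.8
eef_pos: [493.9, -150.9, 102.7]
eef_rot: [-179.9, -0.1, 100.0]
force: [-0.1, 0.2, -1.4]
finger_gap: 22.5
finger_force: 49.0
t: 23.42
eef_pos: [495.0, -151.3, 90.7]
eef_rot: [180.0, 0.0, 100.0]
force: [-0.8, 0.3, -1.3]
finger_gap: 22.2
finger_force: 49.0
12 [604.54576855 265.33973379]
18 [604.86879938 259.12554803]
102 [609.71061767 165.98286521]
```

```bash
python3 -m crank '[[0,0,0.1,0,0,0],[0,0,0.07,0,0,0],[0,0,0,0,0,0],[0,0,0,0,0,0]]'
python3 -m crank '[[0,0,0.07,0,0,0],[0,0,0,0,0,0],[0,0,0,0,0,0]]'
python3 -m crank '[[0,0,0.05,0,0,0],[0,0,0,0,0,0],[0,0,0,0,0,0]]'
```

```text
t: 23.92
eef_pos: [494.9, -151.2, 85.4]
eef_rot: [-180.0, -0.0, 100.0]
force: [0.7, 0.0, -2.0]
finger_gap: 21.9
finger_force: 49.0
t: 24.3
eef_pos: [494.8, -151.2, 83.3]
eef_rot: [-180.0, -0.0, 100.0]
force: [0.4, -0.1, -1.9]
finger_gap: 22.4
finger_force: 49.0
t: 24.68
eef_pos: [494.9, -151.3, 81.8]
eef_rot: [-180.0, -0.0, 100.0]
force: [0.5, -0.9, -1.9]
finger_gap: 21.9
finger_force: 49.0
```

No force; the rim is past the raised centre's top. I'll go the last 2 mm.

```bash
python3 -m crank '[[0,0,0.04,0,0,0],[0,0,0,0,0,0],[0,0,0,0,0,0]]'
python3 -m crank '[[0,0,0.03,0,0,0],[0,0,0,0,0,0],[0,0,0,0,0,0]]'
```

```text
t: 25.05
eef_pos: [494.9, -151.2, 80.7]
eef_rot: [180.0, 0.0, 100.0]
force: [0.2, -0.4, -0.9]
finger_gap: 22.3
finger_force: 49.0
t: 25.42
eef_pos: [495.0, -151.3, 80.2]
eef_rot: [180.0, 0.0, 100.0]
force: [-1.8, -0.0, 3.2]
finger_gap: 21.9
finger_force: 49.4
```

Contact is at 80.2, against 80.1 expected: the rim is on the shoulder. Now I release and withdraw straight up.

```bash
python3 -m crank '[[0,0,0,0,0,0],[0,0,0,0,0,0],[0,0,0,0,0,0],[0,0,0,0,0,0]]' 60
python3 -m crank '[[0,0,-0.3,0,0,0],[0,0,-0.8,0,0,0],[0,0,-1,0,0,0],[0,0,-1,0,0,0],[-0.6,0,0,0,0,0]]' >/dev/null
python3 -m crank '[[-1,0,0,0,0,0],[-1,0,0,0,0,0],[-1,0,0,0,0,0],[-1,0,0,0,0,0],[-1,0,0,0,0,0]]' >/dev/null
python3 -m crank '[[-1,0,0,0,0,0],[-0.5,0,0,0,0,0],[0,0,0,0,0,0],[0,0,0,0,0,0],[0,0,0,0,0,0]]'
python3 - <<'E'
from h import *
im,K,T=snap('side');t,_,_=snap('top')
f=lambda a:np.clip(255*(cv2.resize(a,(400,400),interpolation=3)/255.)**.6,0,255).astype(np.uint8)
save('end.png',np.hstack([f(t[170:260,290:380]),f(im[130:220,240:330])]))
E
```

```text
t: 25.92
eef_pos: [494.9, -151.2, 79.7]
eef_rot: [-180.0, -0.0, 100.0]
force: [-0.1, 0.4, -0.1]
finger_gap: 60.1
finger_force: 0.0
t: 27.8
eef_pos: [531.8, -359.9, 172.7]
eef_rot: [-180.0, -0.0, 100.1]
force: [0.0, 0.1, 0.0]
finger_gap: 60.1
finger_force: 0.0
```

View pics/end.png

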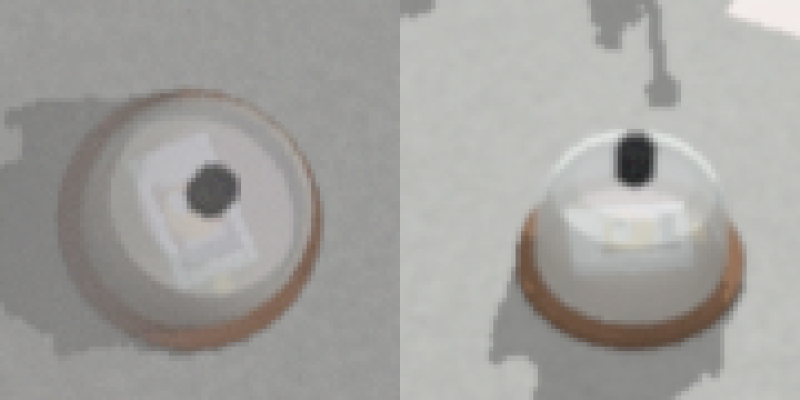

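The dome sits level and evenly on the shoulder, with the knob at (212,190) top and (635,158) side, the holder under it and the fingers clear. I'm handing in.

```bash
python3 -c "
from bench import arm
print(arm.sign_off())"
```

```text
the job is handed in; nothing more can be done
None
```

I handed the job in at about 28 s: the holder with the movement stands movement up on the middle of the smaller dark base, and the dome sits level over it on the shoulder; no verdict came back.

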